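# Stand the lopsided tin on the sloping stand

## Task

One end of the long green tin hides a weight; nothing on the outside shows which end, it can only be felt by lifting. Stand the tin on its heavy end, that end resting flat on the black mat of the sloping wooden stand, and leave it standing there on its own (with the light end down it would topple). Leave the jars, the mug and the food tin around it where they are.

Things in the scene. Friction and masses are not known exactly. Their poses are not given: they have to be found in the camera images.
- tin_center (a point): centre of the rigid green tin, steel caps at both ends: 160 mm long (x axis), 58 x 58 across. Starts lying. 0.47-0.65 kg; its weight is fixed inside at one end, +x or -x at random: centre of mass 44-49 mm from the tin's centre. Held at its middle that side pulls down with 0.20-0.31 N m; pinched near the light end at 10 N and lifted, it swings until the heavy end hangs within 30 degrees of straight down
- deck: sloping top (22 degrees) of a fixed wooden stand, 160 mm up the slope x 170 wide, high edge 82 mm up. Origin: centre, on the mat's surface, 52 mm above the worktop; z square out of the mat (up, leaning downhill, towards the robot), x uphill, y level. Black, grey-striped mat: x -64 to +74, y -77 to +77 mm. A lip 7 mm high along the low edge (x = -78). Nothing above it
- honey_jar_center (a point): centre of a jar with a red lid, 65 x 65 x 100 mm, loose, upright; to be left alone
- mug_tea_center (a point): centre of a white patterned mug, 92 x 127 x 95 mm, loose, upright; to be left alone
- tin_tomato_center (a point): centre of a green food tin, 75 x 75 x 110 mm, loose, upright; to be left alone
- spice_b_center (a point): centre of a spice jar with a red cap, 45 x 45 x 106 mm, loose, upright; to be left alone
Not all that is in view belongs to the job. Leave any orange look-alike of the part that bears tin_center alone.

How it is judged:
By the outcome, as a careful person would: the job done as asked, in the order asked, and still so for the second after the job is handed in, with the robot touching nothing.
It also fails if it takes over 58 s, if anything falls off the work surface, if the arm or the gripper's body presses on something with over 40 N, if the wrist force passes 120 N, or if a joint passes its speed limit or range.

## Robot

A 6-joint arm with a two-finger parallel gripper is mounted at the origin on a cart in front of the work surface, level with it; the furniture and walls round the work are solid. World frame = base frame: x ahead of the robot, y to its left, z up, the work surface at z = 0. Lengths are in m, angles in rad, forces in N, time in s.
With the tool pointing down it reaches from about 0.375 to 0.975 m from the base axis. Payload 3.8 kg.
Tool frame: the origin (TCP) lies at the very end of the fingers, on their centre line; the grasp point (between the pads) lies 19 mm behind it; z points along the fingers, y is the line along which they close (so a half turn about z gives the same grasp; the last joint's range is limited). The gripper opens to 85 mm and grips with 20 to 120 N. Pads are 22 mm wide; open, the fingers measure 114 mm over their backs; the gripper's body (76 mm by 85 mm) begins 54 mm behind the grasp point. The pads swing forward as they close: fully open they stand 13 mm farther back than shut.
Start: joints at [1.123, 0.264, 1.604, -0, 1.274, -0.037], TCP at [0.27, 0.619, 0.231] pointing down, gripper open.
Joint ranges: [-2.63, 2.63], [-0.94, 2.18], [0.31, 2.57], [-1.31, 4.45], [0, 2.66], [-2.55, 2.55]. Speed limits (rad/s): [2.57, 2.57, 3.14, 3.14, 3.14, 3.14].

## Interface

Orientations are given as a unit quaternion [x, y, z, w].
In Python, from cell import robot gives the robot as it stands.
- The arm moves only by the tool arm_command, never from a script. Its argument "steps" is a list of rows, each a list of 6 numbers: the shift along the tool's x, y, z in mm, then the turn, a rotation vector about the tool's x, y, z in degrees. In form: [[x, y, z, wx, wy, wz], ...]. A call has 1 to 8 rows; each row is the pose to reach, as a shift and turn from the pose commanded when the call began, along the tool's axes at that moment; what a row does not reach only later rows make up. A row lasts 1/10 s, in which the tool goes at most 50 mm and 8.59 degrees, less where a joint would pass 70% of its speed; a pose out of reach is approached as far as the arm can. A call with a gripper value outside its range is refused whole. "grip" is the closure, from -1 (fully open) to 1 (shut), set as the call begins (left out, the last holds). The fingers move at their own pace and stop on an object; "force" is the grip in N (left out, the last holds). Time passes only in rows, so rows that repeat a pose let the fingers close. It gives the time, the measured TCP pose, the force, the opening and the grip force at its end, in the units of the state.
- robot.sense(): the state, without advancing time (a new reading comes with each control period).
- robot.snapshot(name): name is "side" or "top"; returns the picture (384x512x3 uint8, red, green, blue); there is no depth.
- robot.camera_params(name): a dict with "fx", "fy", "cx", "cy" (pixels), "rvec" (rotation vector, rad) and "tvec" (3), from world to camera coordinates, as OpenCV has them. Camera axes: x right, y down, z forward; pixel columns grow to the right and rows downward; lengths in m; the calibration is good to about 2 mm. A picture is of the moment at which its call begins. camera_params takes no time and is no camera call.
- robot.job_done(): hands the job in; it is judged then, once.
Trained networks look in the newest picture that a camera, given by its name, has taken for a name from the list of things; names that differ only in an ending like _2 or _b are one class to them, and where a whole thing is asked for, a point or a joint stands for the part that bears it (a point fixed in the world has none). Each returns a list of dicts, best first, with "p" (0 to 1); they miss things now and then, are a little off and sometimes report something else, mostly with a low value. They report only what shows in the picture. A call takes as long as a camera call. They do not tell look-alikes from the thing itself.
- robot.search_frame(target, camera): "bbox" ([left, top, width, height] in pixels, round what is visible of it).
- robot.cut_out(target, camera): "region" (384x512 bool, what is visible of it) and "bbox" ([left, top, width, height] in pixels, round what is visible of it).
The state is a dict: "time_s": time; "q": joint angles; "qd": joint speeds; "effort": joint torques, N m; "tool_pos": TCP position; "orientation": TCP orientation; "wrist_force": force on the tool from outside, world axes, zero at the start; "ft_torque": the same for the moment, N m; "finger_gap": opening from 0.0 (shut) to 1.0 (fully open); "grasp_force": force on a finger pad.
Only numpy, scipy, OpenCV 4.12 (cv2) and the standard library are available. Lean on these libraries where they do the work, as an engineer would, in place of code of your own. Each camera call takes 0.05 s, during which the arm holds its last target. There are 200 camera calls.

## Working session

There is one attempt and no reset: what is moved stays moved. The work goes in short steps, Python scripts to look and compute and a tool call to move; the robot and the scene stay as the last step left them, time stands still between calls to the robot, and variables do not carry over. Pictures are saved under pics/ and viewed, at most 10 in all, crops included, and the job is handed in when it is done.

Besides the shell and the picture viewer there is one more tool, called after ">>>" as name([rows], argument=value, ...), one row to a line, values as JSON. arm_command: Moves the arm, as the interface text tells. Its arguments: {"type":"object","properties":{"steps":{"type":"array","items":{"type":"array","items":{"type":"number"}}},"grip":{"type":"number"},"force":{"type":"number"}},"required":["steps"]}

```bash
ls; mkdir -p pics
python3 - <<'E'
from cell import robot
import cv2,numpy as np
ims=[]
for c in("side","top"):
    im=robot.snapshot(c); cv2.imwrite(f"pics/{c}0.png",im[:,:,::-1]); 
    p=robot.camera_params(c); R=cv2.Rodrigues(np.array(p["rvec"]))[0]; print(c,p,"pos",-R.T@np.array(p["tvec"]))
    for t in("tin_center","deck","honey_jar_center","mug_tea_center","tin_tomato_center","spice_b_center"):
        print(t,[(np.round(d["bbox"]).tolist(),round(d["p"],2)) for d in robot.search_frame(t,c)])
print(robot.sense())
E
```

```text
pics
side {'fx': 435.3659601446645, 'fy': 435.3659601446645, 'cx': 251.41051879546418, 'cy': 191.09321941447237, 'rvec': array([ 2.2118456 , -0.49244031,  0.2182497 ]), 'tvec': array([-0.58568689,  0.16361707,  1.24975612])} pos [ 0.17869375 -1.03370742  0.91170585]
tin_center [([231.0, 310.0, 76.0, 50.0], 0.64), ([203.0, 179.0, 38.0, 49.0], 0.62)]
deck [([166.0, 129.0, 58.0, 47.0], 0.56)]
honey_jar_center [([241.0, 127.0, 18.0, 31.0], 0.66)]
mug_tea_center [([231.0, 110.0, 23.0, 33.0], 0.56)]
tin_tomato_center [([266.0, 150.0, 6.0, 30.0], 0.5)]
spice_b_center [([246.0, 146.0, 13.0, 29.0], 0.77)]
top {'fx': 490.65816155367474, 'fy': 490.65816155367474, 'cx': 260.1589604094591, 'cy': 200.10401201788665, 'rvec': array([ 2.14371646, -2.11534149,  0.15071311]), 'tvec': array([-0.11000046,  0.61135427,  1.82106045])} pos [ 0.31550421 -0.13847682  1.89298615]
tin_center [([360.0, 228.0, 28.0, 43.0], 0.98), ([231.0, 216.0, 40.0, 20.0], 0.76)]
deck [([146.0, 202.0, 53.0, 42.0], 0.73)]
honey_jar_center [([181.0, 163.0, 16.0, 20.0], 0.6)]
mug_tea_center [([139.0, 150.0, 31.0, 29.0], 0.69), ([208.0, 172.0, 16.0, 21.0], 0.21)]
tin_tomato_center []
spice_b_center [([209.0, 172.0, 11.0, 20.0], 0.61)]
{'time_s': 0.7, 'q': array([ 1.12313027e+00,  2.63861356e-01,  1.60397260e+00,  5.14618882e-06,
        1.27369537e+00, -3.68944953e-02]), 'qd': array([ 2.29316628e-03, -7.55266503e-05, -1.61778122e-05,  1.00144402e-03,
        3.26560319e-03, -5.64747684e-04]), 'effort': array([-1.27417097e-03, -5.14850628e+01, -3.67605579e+01,  3.28166823e-05,
        6.37775629e-04,  2.07350945e-05]), 'tool_pos': array([0.2695405 , 0.61886047, 0.23132061]), 'orientation': array([2.03945583e-01, 9.78982226e-01, 3.13273256e-05, 5.20766470e-06]), 'wrist_force': array([-0.56656797, -0.27984727, -0.28573735]), 'ft_torque': array([-0.01009011,  0.02501405,  0.00775603]), 'grasp_force': 0.0, 'finger_gap': 1.0000175935070277}
```

View pics/side0.png

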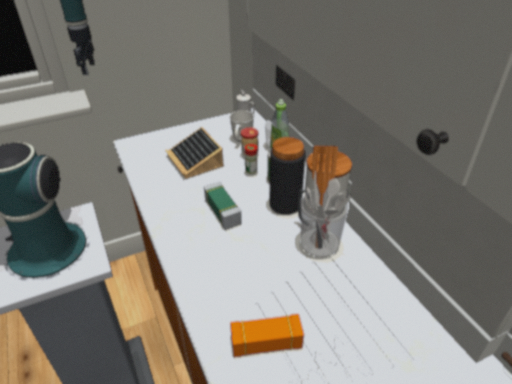

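View pics/top0.png

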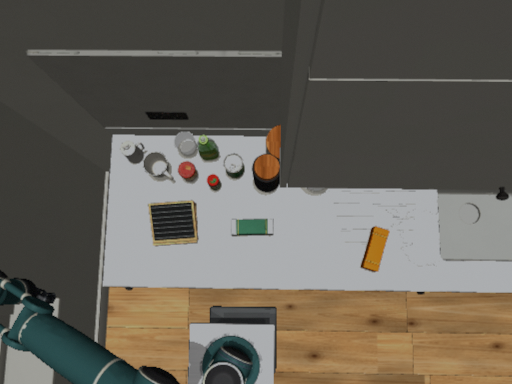

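The long green tin is at (252,227) in the top view and (222,205) in the side view. The orange look-alike is at (376,249) top and (267,335) side. The green one with steel caps fits the description. The stand is at (173,222) in the top view. Next I fit the poses and confirm with an enlarged crop.

```bash
cat > h.py <<'E'
from cell import robot
import cv2,numpy as np
from scipy.optimize import minimize
P={c:robot.camera_params(c) for c in("side","top")}
def proj(X,c):
    p=P[c];K=np.array([[p["fx"],0,p["cx"]],[0,p["fy"],p["cy"]],[0,0,1.]])
    return cv2.projectPoints(np.float64(X).reshape(-1,1,3),np.array(p["rvec"]),np.array(p["tvec"]),K,None)[0][:,0]
def ray(uv,c,z):
    p=P[c];R=cv2.Rodrigues(np.array(p["rvec"]))[0];o=-R.T@np.array(p["tvec"])
    d=R.T@np.array([(uv[0]-p["cx"])/p["fx"],(uv[1]-p["cy"])/p["fy"],1]);return o+d*(z-o[2])/d[2]
def hullmask(X,c,s=4):
    h=cv2.convexHull(np.float32(proj(X,c)));m=np.zeros((384*s,512*s),np.uint8)
    cv2.fillPoly(m,[np.int32(np.round((h+.5)*s*16))],1,shift=4);return cv2.resize(m.astype(np.float32),(512,384),interpolation=cv2.INTER_AREA)
def fit(pts,masks,x0):
    def f(v):
        X=pts(v);t=0
        for c,m in masks.items():
            h=hullmask(X,c);t+=np.abs(h-m).sum()/m.sum()
        return t
    best=min((minimize(f,np.array(x0)+d,method="Nelder-Mead",options=dict(initial_simplex=np.array(x0)+d+np.vstack([np.zeros(3),np.diag([.015,.015,.15])]),xatol=2e-4)) for d in ([0,0,0],[.01,-.01,.1],[-.01,.01,-.1])),key=lambda r:r.fun)
    return best.x,best.fun
def rot(v,L): c,s=np.cos(v[2]),np.sin(v[2]);return np.c_[v[0]+c*L[:,0]-s*L[:,1],v[1]+s*L[:,0]+c*L[:,1],L[:,2]]
B=np.array([[i,j,k] for i in(-1,1) for j in(-1,1) for k in(0,1.)])
tin=lambda v:rot(v,B*[.08,.029,.058])
c22=np.cos(np.radians(22))*.08
W=np.array([[sx*c22,j*.085,z] for j in(-1,1) for sx,z in((-1,0),(-1,.029),(-1,.022),(1,0),(1,.082))])
deck=lambda v:rot(v,W)
E
python3 - <<'E'
from h import *
def near(l,uv):
    return min(l,key=lambda d:np.hypot(d["bbox"][0]+d["bbox"][2]/2-uv[0],d["bbox"][1]+d["bbox"][3]/2-uv[1]))
loc={"tin_center":{"side":(222,204),"top":(252,227)},"deck":{"side":(195,152),"top":(173,222)}}
M={}
ims={c:robot.snapshot(c) for c in P}
for t in loc:
    M[t]={c:near(robot.cut_out(t,c),loc[t][c])["region"].astype(np.float32) for c in P}
    x=ray(loc[t]["top"],"top",.04)
    for cs in (("side","top"),("top",),("side",)):
        v,e=fit(tin if t[0]=="t" else deck,{c:M[t][c] for c in cs},[x[0],x[1],1.57 if t[0]=="t" else 0]);print(t,cs,np.round(v,4),round(e,3),np.degrees(v[2]))
        if len(cs)==2: M[t]["v"]=v
for n,uv,z in(("honey",(188,170),.1),("spice",(213,182),.106),("mug",(156,163),.095),("tomato",(233,165),.11)):print(n,ray(uv,"top",z))
out=[]
for c,(x0,y0,w,h) in(("side",(150,110,125,130)),("top",(130,130,160,130))):
    s=3 if c=="side" else 3
    k=cv2.resize(ims[c][y0:y0+h,x0:x0+w,::-1],None,fx=s,fy=s,interpolation=cv2.INTER_CUBIC)
    for t,f in(("tin_center",tin),("deck",deck)):
        cv2.polylines(k,[np.int32((cv2.convexHull(np.float32(proj(f(M[t]["v"]),c)))+.5-[x0,y0])*s)],True,(0,0,255),1)
    out.append(cv2.copyMakeBorder(k,0,390-k.shape[0],0,0,0))
cv2.imwrite("pics/fit.png",cv2.resize(np.hstack(out),(800,365)))
E
```

```text
tin_center ('side', 'top') [ 0.5122 -0.0724  1.6137] 0.207 92.45967142500386
tin_center ('top',) [ 0.5112 -0.0728  1.6084] 0.091 92.15609295567171
tin_center ('side',) [ 0.5132 -0.0727  1.6135] 0.1 92.44606985445115
deck ('side', 'top') [0.5221 0.2312 0.0745] 0.395 4.268574562064256
deck ('top',) [0.5201 0.2288 0.1017] 0.074 5.825445403512254
deck ('side',) [0.5245 0.2416 0.033 ] 0.282 1.890237422233221
honey [0.71547923 0.16935145 0.1       ]
spice [0.66951627 0.073368   0.106     ]
mug [0.74229567 0.2922973  0.095     ]
tomato [7.34128079e-01 1.37739651e-04 1.10000000e-01]
```

View pics/fit.png

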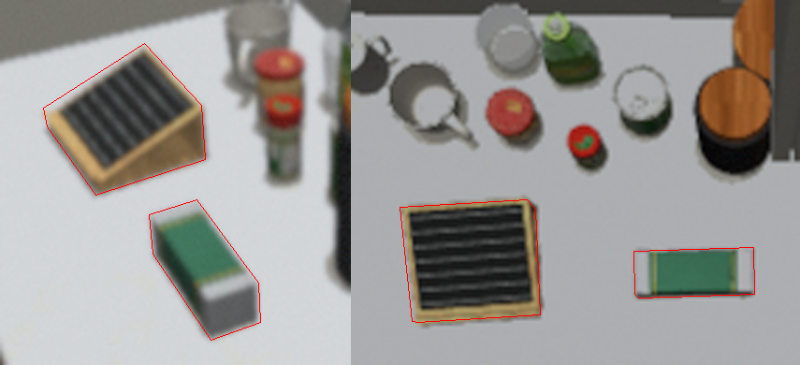

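The green tin (caps, green body) is confirmed. Both fits hug the outlines, except for a slight overshoot on the stand's upper-left edge in the side view, so I'll refine the deck pose using the mat.

```bash
cat >> h.py <<'E'
from scipy.spatial.transform import Rotation as Rn
def down(head,lean=0,tiltaz=0):
    """tool down with y axis at heading (deg); lean: tool back tipped lean deg towards azimuth tiltaz"""
    h=np.radians(head);y=np.array([np.cos(h),np.sin(h),0]);z=np.array([0,0,-1.]);R=np.c_[np.cross(y,z),y,z]
    a=np.radians(tiltaz);ax=np.cross([0,0,1],[np.cos(a),np.sin(a),0])
    return Rn.from_rotvec(ax*np.radians(lean))*Rn.from_matrix(R)
def rel(pos,R,s=None):
    s=s or robot.sense();R0=Rn.from_quat(s["orientation"]);
    print("shift",np.round(R0.inv().apply(np.array(pos)-s["tool_pos"])*1000,1),"turn",np.round((R0.inv()*R).as_rotvec(degrees=True),2))
def mat(v):
    c,s_=np.cos(np.radians(22)),np.sin(np.radians(22))
    L=np.array([[x*c,y,.052+x*s_] for x in(-.064,.074) for y in(-.077,.077)]);return rot(v,L)
E
python3 - <<'E'
from h import *
masks={}
for c,(x0,x1,y0,y1) in(("top",(146,200,200,245)),("side",(166,225,129,178))):
    im=robot.snapshot(c).astype(int);m=np.zeros((384,512),np.uint8);m[y0:y1,x0:x1]=((im.max(2)-im.min(2))<30)[y0:y1,x0:x1]&(im.max(2)<110)[y0:y1,x0:x1]
    m=cv2.morphologyEx(m,cv2.MORPH_CLOSE,np.ones((5,5)));m=cv2.morphologyEx(m,cv2.MORPH_OPEN,np.ones((5,5)));n,l,st,_=cv2.connectedComponentsWithStats(m);k=1+st[1:,4].argmax();masks[c]=(l==k).astype(np.float32);print(c,st[k])
for cs in (("top","side"),("top",),("side",)):
    v,e=fit(mat,{c:masks[c] for c in cs},[.522,.231,.08]);print(cs,np.round(v,4),round(e,3),np.degrees(v[2]))
rel([.512,-.0725,.2],down(2.4))
E
```

```text
top [ 151  203   46   37 1419]
side [174 131  42  37 936]
('top', 'side') [0.5232 0.2288 0.0669] 0.179 3.831808588391997
('top',) [0.5236 0.2291 0.075 ] 0.054 4.297046167908884
('side',) [0.5222 0.2297 0.0102] 0.111 0.5871746184577306
shift [-498.4 -537.    31.3] turn [ 0.   -0.   64.07]
```

>>> arm_command([
  [-498,-537,31,0,0,64],
  [-498,-537,31,0,0,64],
  [-498,-537,31,0,0,64],
  [-498,-537,31,0,0,64],
  [-498,-537,31,0,0,64],
  [-498,-537,31,0,0,64],
  [-498,-537,31,0,0,64],
  [-498,-537,31,0,0,64],
], grip=-1)

```text
time_s: 1.9
tool_pos: [0.402, 0.2399, 0.2147]
orientation: [0.693, 0.721, 0.001, 0.0]
wrist_force: [1.3, 0.5, 0.3]
finger_gap: 1.001
grasp_force: 0.0
```

```bash
python3 -c "
from h import *
s=robot.sense();print(s['tool_pos'],s['q'],s['time_s']);rel([.512,-.0725,.1],down(2.4))"
```

```text
[0.40198794 0.23987368 0.21465856] [ 4.84854611e-01 -1.24541331e-01  2.04912706e+00 -9.79729951e-05
  1.21583250e+00  4.45947234e-01] 1.9
shift [-316.5   97.6  114.6] turn [ 0.06 -0.02 -0.17]
```

>>> arm_command([
  [-316,98,60,0,0,0],
  [-316,98,100,0,0,0],
  [-316,98,114,0,0,0],
  [-316,98,114,0,0,0],
  [-316,98,114,0,0,0],
  [-316,98,114,0,0,0],
  [-316,98,114,0,0,0],
  [-316,98,114,0,0,0],
])

```text
time_s: 2.7
tool_pos: [0.5132, -0.0743, 0.0983]
orientation: [0.694, 0.72, -0.001, -0.0]
wrist_force: [-0.6, 1.7, -0.0]
finger_gap: 1.002
grasp_force: 0.0
```

```bash
python3 -c "
from h import *
s=robot.sense();print(s['tool_pos'],s['q'],s['time_s']);rel([.512,-.0725,.01],down(2.4))"
```

```text
[ 0.51320976 -0.07430454  0.09828739] [-1.90814896e-01  9.49569742e-02  2.06441831e+00 -1.79923724e-03
  9.84248409e-01 -2.27709633e-01] 2.7
shift [ 1.9 -0.9 88.3] turn [-0.13  0.06 -0.23]
```

>>> arm_command([
  [0,-1,45,0,0,0],
  [0,-1,87,0,0,0],
  [0,-1,87,0,0,0],
])

```text
time_s: 3.0
tool_pos: [0.5062, -0.0685, 0.0082]
orientation: [0.692, 0.722, -0.003, -0.005]
wrist_force: [-0.6, 1.2, -0.5]
finger_gap: 1.0
grasp_force: 0.0
```

>>> arm_command([
  [0,0,0,0,0,0],
  [0,0,0,0,0,0],
  [0,0,0,0,0,0],
  [0,0,0,0,0,0],
  [0,0,0,0,0,0],
], grip=1, force=80)

```text
time_s: 3.5
tool_pos: [0.5147, -0.07, 0.0162]
orientation: [0.692, 0.722, 0.002, 0.002]
wrist_force: [-0.0, 0.9, 6.8]
finger_gap: 0.669
grasp_force: 86.8
```

```bash
python3 -c "
from h import *
s=robot.sense();print(s)"
```

```text
{'time_s': 3.5, 'q': array([-1.83295725e-01,  2.07673993e-01,  2.11781201e+00,  2.70328157e-04,
        8.10919618e-01, -2.26902854e-01]), 'qd': array([-1.11480837e-03,  8.43846675e-04, -6.39913162e-04, -6.46195143e-05,
        2.68465668e-03,  4.84392391e-04]), 'effort': array([ -0.63220454, -36.22910857, -25.3223902 ,  -0.11328832,
        -0.32249163,   0.11124039]), 'tool_pos': array([ 0.51473749, -0.07002668,  0.01620107]), 'orientation': array([0.69158722, 0.72228829, 0.0015041 , 0.0021151 ]), 'wrist_force': array([-3.66462472e-03,  9.36491031e-01,  6.82928622e+00]), 'ft_torque': array([0.10094667, 0.2368768 , 0.12197172]), 'grasp_force': 86.80604338645935, 'finger_gap': 0.6685002206251649}
```

>>> arm_command([
  [0,0,-15,0,0,0],
  [0,0,-30,0,0,0],
  [0,0,-30,0,0,0],
  [0,0,-30,0,0,0],
  [0,0,-30,0,0,0],
])

```text
time_s: 4.0
tool_pos: [0.5112, -0.0697, 0.0425]
orientation: [0.692, 0.722, -0.0, -0.001]
wrist_force: [-0.3, 0.5, -5.2]
finger_gap: 0.664
grasp_force: 87.4
```

```bash
python3 -c "
from h import *
s=robot.sense();print(s)"
```

```text
{'time_s': 4.0, 'q': array([-1.83728744e-01,  1.65567816e-01,  2.10704988e+00, -5.03699385e-05,
        8.70582605e-01, -2.26740902e-01]), 'qd': array([ 0.00078374,  0.00782998,  0.00244033,  0.0004835 ,  0.00240642,
       -0.00068825]), 'effort': array([ 1.35535473e-03, -4.16200304e+01, -3.18659270e+01,  1.55342482e-01,
       -8.33449467e-04,  2.17331180e-03]), 'tool_pos': array([ 0.51118337, -0.0696777 ,  0.04248548]), 'orientation': array([ 6.91725389e-01,  7.22160190e-01, -4.56721617e-04, -6.61747134e-04]), 'wrist_force': array([-0.30819548,  0.52750918, -5.16584373]), 'ft_torque': array([-0.22502798,  0.03594959, -0.05250622]), 'grasp_force': 87.35453367233276, 'finger_gap': 0.6637236841144827}
```

Torque about x is −0.225 N m with 5.2 N of weight, so the heavy end is at +y. I'll set the tin down, release it and regrasp near the light (−y) end.

>>> arm_command([
  [0,0,15,0,0,0],
  [0,0,29,0,0,0],
  [0,0,30,0,0,0],
  [0,0,30,0,0,0],
])

```text
time_s: 4.4
tool_pos: [0.5124, -0.07, 0.0141]
orientation: [0.692, 0.722, -0.0, -0.0]
wrist_force: [-4.0, 0.0, 9.9]
finger_gap: 0.673
grasp_force: 88.8
```

>>> arm_command([
  [0,0,0,0,0,0],
  [0,0,0,0,0,0],
  [0,0,0,0,0,0],
  [0,0,0,0,0,0],
  [-30,0,0,0,0,0],
  [-58,0,0,0,0,0],
  [-58,0,0,0,0,0],
  [-58,0,0,0,0,0],
], grip=-1)

```text
time_s: 5.2
tool_pos: [0.5145, -0.1281, 0.0132]
orientation: [0.692, 0.722, 0.0, -0.0]
wrist_force: [0.1, 0.4, -0.1]
finger_gap: 1.001
grasp_force: 0.0
```

>>> arm_command([
  [0,0,0,0,0,0],
  [0,0,0,0,0,0],
  [0,0,0,0,0,0],
  [0,0,0,0,0,0],
  [0,0,0,0,0,0],
], grip=1, force=20)

```text
time_s: 5.7
tool_pos: [0.5145, -0.1271, 0.0133]
orientation: [0.692, 0.722, 0.0, -0.0]
wrist_force: [-0.1, 2.7, 0.5]
finger_gap: 0.673
grasp_force: 22.5
```

>>> arm_command([
  [0,0,-20,0,0,0],
  [0,0,-40,0,0,0],
  [0,0,-60,0,0,0],
  [0,0,-80,0,0,0],
  [0,0,-100,0,0,0],
  [0,0,-120,0,0,0],
  [0,0,-140,0,0,0],
  [0,0,-160,0,0,0],
])

```text
time_s: 6.5
tool_pos: [0.5134, -0.1276, 0.1727]
orientation: [0.692, 0.722, -0.001, -0.001]
wrist_force: [0.3, -0.2, -4.8]
finger_gap: 0.675
grasp_force: 22.9
```

Run:
```python
from h import *
s=robot.sense();print(s)
out=[]
for c,(x0,y0,w,h) in(("side",(150,90,170,150)),("top",(170,150,170,150))):
    k=robot.snapshot(c)[y0:y0+h,x0:x0+w,::-1]; out.append(cv2.resize(k,(400,353),interpolation=cv2.INTER_CUBIC))
cv2.imwrite("pics/lift.png",np.hstack(out))
```

```text
{'time_s': 6.5, 'q': array([-2.90333577e-01,  3.51048346e-02,  1.97691807e+00, -5.53953263e-04,
        1.13215723e+00, -3.33268470e-01]), 'qd': array([ 2.09582245e-04, -1.89152893e-01, -1.97672239e-01, -3.92550250e-04,
        3.83411094e-01, -3.33973874e-05]), 'effort': array([-4.40456264e-02, -3.84723973e+01, -3.64543569e+01,  9.73464944e-02,
       -2.58823559e-01, -1.77020513e-03]), 'tool_pos': array([ 0.5134086 , -0.12758859,  0.17272476]), 'orientation': array([ 0.69167945,  0.72220343, -0.00081308, -0.00103704]), 'wrist_force': array([ 0.33162371, -0.22896538, -4.7850624 ]), 'ft_torque': array([-0.16084349, -0.00157648,  0.03568313]), 'grasp_force': 22.8647580742836, 'finger_gap': 0.6747451572708403}
```

View pics/lift.png

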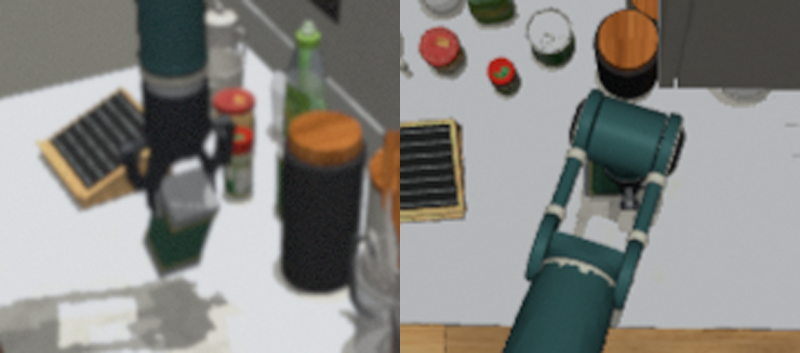

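The tin swung with its heavy end to about 20° from straight down (torque 0.16 N m). The crop shows the light cap, near (190,185) in the crop, facing up and towards the camera. I'll tighten the grip, then carry it over the stand with the yaw that makes the residual tilt match the slope.

Run:
```python
from h import *
rel([.477,.2258,.225],down(-86))
```

```text
shift [355.4 -23.7 -50.2] turn [ 0.28 -0.11 88.47]
```

>>> arm_command([
  [0,0,0,0,0,0],
  [0,0,-25,0,0,0],
  [0,0,-52,0,0,0],
  [0,0,-52,0,0,0],
], force=80)

```text
time_s: 7.0
tool_pos: [0.5164, -0.1283, 0.2273]
orientation: [0.692, 0.722, 0.001, 0.002]
wrist_force: [2.6, -0.9, -3.3]
finger_gap: 0.669
grasp_force: 88.5
```

Run:
```python
from h import *
s=robot.sense();print(s['tool_pos'],s['wrist_force'],s['ft_torque'],s['grasp_force'])
rel([.477,.2258,.225],down(-86))
```

```text
[ 0.51638654 -0.12834377  0.22727458] [ 2.56847642 -0.91669133 -3.33631193] [-0.19969452 -0.17753477 -0.01160033] 88.46377730369568
shift [355.5 -24.1   1.6] turn [ 0.27 -0.12 88.47]
```

>>> arm_command([
  [35,-2,0,0,0,8],
  [70,-4,0,0,0,16],
  [105,-6,0,0,0,24],
  [140,-9,0,0,0,32],
  [175,-11,0,0,0,40],
  [210,-14,0,0,0,48],
  [245,-16,0,0,0,56],
  [280,-19,0,0,0,64],
])

```text
time_s: 7.8
tool_pos: [0.4817, 0.1521, 0.222]
orientation: [0.97, 0.243, -0.002, 0.0]
wrist_force: [0.5, -0.2, -4.4]
finger_gap: 0.667
grasp_force: 88.4
```

Run:
```python
from h import *
s=robot.sense();print(s['tool_pos'],s['wrist_force'],s['ft_torque'],s['q'])
rel([.477,.2258,.225],down(-86))
```

```text
[0.48173455 0.15207237 0.22204849] [ 0.48204005 -0.22847926 -4.40415743] [-0.05703343  0.09969584 -0.01021808] [ 2.56490731e-01 -5.09482706e-02  1.96784560e+00 -3.84621732e-05
  1.22907426e+00  1.33635184e+00]
shift [ 30.6 -67.3  -3. ] turn [-0.    0.25 24.13]
```

>>> arm_command([
  [10,-22,0,0,0,8],
  [20,-45,0,0,0,16],
  [30,-67,0,0,0,24],
  [30,-67,-2,0,0,24],
  [30,-67,-2,0,0,24],
])

```text
time_s: 8.3
tool_pos: [0.4768, 0.2241, 0.2249]
orientation: [0.999, 0.04, -0.002, 0.001]
wrist_force: [-0.6, 0.5, -5.0]
finger_gap: 0.668
grasp_force: 89.3
```

```bash
cat > see.py <<'E'
from h import *
import sys
s=robot.sense();print(s['time_s'],s['tool_pos'],s['wrist_force'],s['ft_torque'],s['q'],s['finger_gap'],s['grasp_force'])
im=robot.snapshot("side");k=im[60:220,110:280,::-1]
cv2.imwrite(f"pics/{sys.argv[1]}.png",cv2.resize(k,None,fx=3.5,fy=3.5,interpolation=cv2.INTER_CUBIC))
E
python3 see.py hover
```

```text
8.3 [0.47680039 0.22408168 0.22486007] [-0.61138441  0.51078623 -5.04298765] [-0.05723462  0.07509087  0.01232198] [ 3.92369784e-01 -1.03251274e-02  1.92313831e+00 -5.05571639e-04
  1.23280460e+00  1.88233800e+00] 0.667778157063141 89.30107712745667
```

View pics/hover.png

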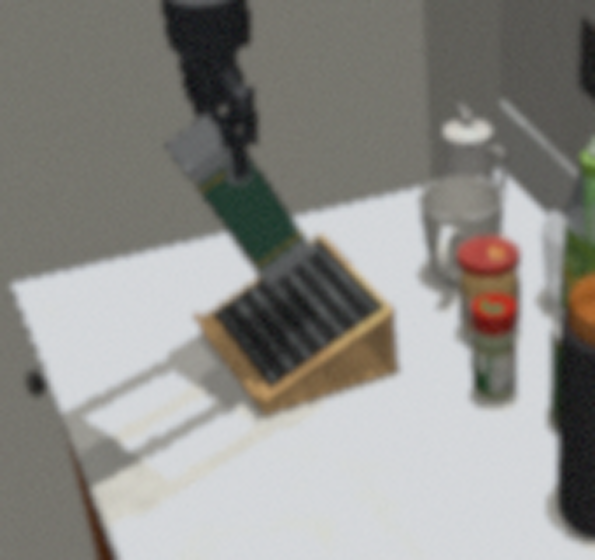

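The tin is tilted the same way as the deck normal, maybe somewhat more: its axis runs from crop (200,150) to (285,260). I'll fit the angle.

```bash
cat > ang.py <<'E'
from h import *
im=robot.snapshot("side").astype(int)
ms=robot.cut_out("tin_center","side")
print([(d["bbox"],round(d["p"],2),int(d["region"].sum())) for d in ms])
d0=min(ms,key=lambda d:abs(d["bbox"][0]-160)+abs(d["bbox"][1]-95));m=d0["region"].astype(np.float32)
dark=(im.max(2)<85)&((im[:,:,1]-im[:,:,0])<12);valid=(~cv2.dilate((dark).astype(np.uint8),np.ones((3,3))).astype(bool))|(m>0)
s=robot.sense();T=Rn.from_quat(s["orientation"]).as_matrix();G=s["tool_pos"]-.019*T[:,2]
def pose(v):
    th,d,e=v;a=-T[:,2];b=-T[:,0]  # light axis = back tipped by th away from tool x
    l=a*np.cos(th)+b*np.sin(th);p=b*np.cos(th)-a*np.sin(th);return G-l*d+p*e,l,p
def pts(v):
    C,l,p=pose(v);return np.array([C+i*.08*l+j*.029*p+(2*k-1)*.029*T[:,1] for i,j,k in B])
f=lambda v:(np.abs(hullmask(pts(v),"side")-m)*valid).sum()/m.sum()+ (max(0,abs(v[2])-.012)*50)
r=min((minimize(f,[t,.057,0],method="Nelder-Mead",options=dict(initial_simplex=np.array([t,.057,0])+np.vstack([np.zeros(3),np.diag([.15,.01,.006])]))) for t in(0.,.2,.35,.5)),key=lambda r:r.fun)
C,l,p=pose(r.x);n=np.array([-.3737,-.0261,.927])
print("deg",np.degrees(r.x[0]),"d,e",r.x[1:],"res",r.fun,"C",C,"light",l,"base",C-.08*l,"angle to deck normal",np.degrees(np.arccos(l@n)),"lean in xz",np.degrees(np.arctan2(-l[0],l[2])))
for t in(15,20,25,30,35,40):print(t,round(min(f([np.radians(t),d,e]) for d in np.arange(.045,.066,.004) for e in(-.008,-.004,0,.004,.008)),3),end=" ")
k=np.uint8(im)[60:220,110:280,::-1];k=cv2.resize(k,None,fx=3.5,fy=3.5);cv2.polylines(k,[np.int32((cv2.convexHull(np.float32(proj(pts(r.x),"side")))+.5-[110,60])*3.5)],True,(0,0,255),1);cv2.imwrite("pics/ang.png",k)
E
python3 ang.py
```

```text
[([158.2, 92.5, 39.2, 49.9], 0.88, 788), ([232.8, 310.7, 74.7, 46.4], 0.79, 2444)]
deg 23.109328828022186 d,e [0.05464476 0.01194083] res 0.023715101182460785 C [0.48795662 0.22407489 0.19012225] light [-0.38964946 -0.0295754   0.92048824] base [0.51912858 0.22644092 0.11648319] angle to deck normal 1.4573883707630806 lean in xz 22.94329878297174
15 0.17 20 0.077 25 0.184 30 0.341 35 0.483 40 0.657
```

View pics/ang.png

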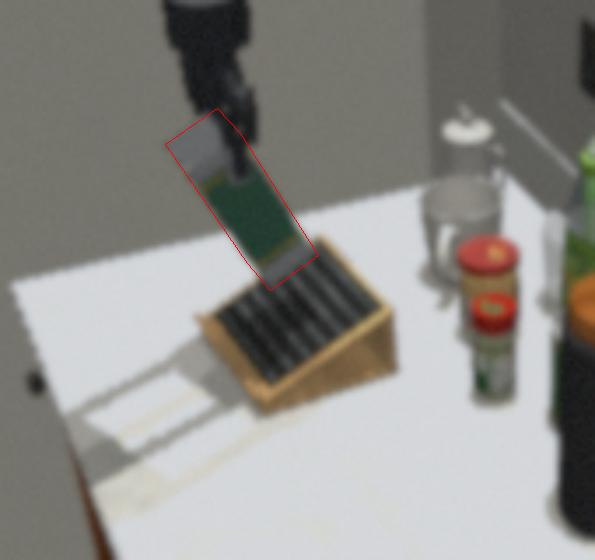

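The fit gives a lean of 22.9° against the deck's 22°, so it is almost square to the mat. I'll descend to near contact, then creep.

>>> arm_command([
  [6,-3,12,0,0,0],
  [6,-3,24,0,0,0],
  [6,-3,36,0,0,0],
  [6,-3,46,0,0,0],
  [6,-3,50,0,0,0],
  [6,-3,50,0,0,0],
  [6,-3,50,0,0,0],
])

```text
time_s: 9.15
tool_pos: [0.484, 0.2279, 0.1776]
orientation: [0.999, 0.039, 0.0, -0.0]
wrist_force: [0.3, -0.4, -4.7]
finger_gap: 0.671
grasp_force: 89.3
```

>>> arm_command([
  [0,0,1,0,0,0],
  [0,0,2,0,0,0],
  [0,0,3,0,0,0],
  [0,0,4,0,0,0],
  [0,0,4,0,0,0],
  [0,0,4,0,0,0],
])

```text
time_s: 9.75
tool_pos: [0.4838, 0.2278, 0.1734]
orientation: [0.999, 0.039, -0.0, 0.0]
wrist_force: [0.6, 0.7, -4.7]
finger_gap: 0.669
grasp_force: 89.3
```

>>> arm_command([
  [0,0,1,0,0,0],
  [0,0,2,0,0,0],
  [0,0,3,0,0,0],
  [0,0,3,0,0,0],
  [0,0,3,0,0,0],
])

```text
time_s: 10.25
tool_pos: [0.4838, 0.2277, 0.1703]
orientation: [0.999, 0.039, -0.0, 0.0]
wrist_force: [-0.4, 0.1, -4.5]
finger_gap: 0.669
grasp_force: 89.3
```

>>> arm_command([
  [0,0,1,0,0,0],
  [0,0,2,0,0,0],
  [0,0,3,0,0,0],
  [0,0,4,0,0,0],
  [0,0,4,0,0,0],
  [0,0,4,0,0,0],
])

```text
time_s: 10.85
tool_pos: [0.4838, 0.2277, 0.1663]
orientation: [0.999, 0.039, -0.0, 0.0]
wrist_force: [0.8, -0.6, -4.7]
finger_gap: 0.669
grasp_force: 89.3
```

>>> arm_command([
  [0,0,1,0,0,0],
  [0,0,2,0,0,0],
  [0,0,2,0,0,0],
  [0,0,2,0,0,0],
])

```text
time_s: 11.25
tool_pos: [0.4838, 0.2277, 0.1643]
orientation: [0.999, 0.039, -0.0, 0.0]
wrist_force: [-0.2, 0.7, -4.5]
finger_gap: 0.671
grasp_force: 89.3
```

>>> arm_command([
  [0,0,1,0,0,0],
  [0,0,2,0,0,0],
  [0,0,2,0,0,0],
  [0,0,2,0,0,0],
])

```text
time_s: 11.65
tool_pos: [0.4838, 0.2277, 0.1623]
orientation: [0.999, 0.039, -0.0, 0.0]
wrist_force: [0.0, -0.0, -5.3]
finger_gap: 0.669
grasp_force: 89.3
```

>>> arm_command([
  [0,0,1,0,0,0],
  [0,0,2,0,0,0],
  [0,0,2,0,0,0],
  [0,0,2,0,0,0],
])

```text
time_s: 12.05
tool_pos: [0.484, 0.2278, 0.1607]
orientation: [0.999, 0.039, 0.0, -0.0]
wrist_force: [0.3, -0.3, -1.8]
finger_gap: 0.671
grasp_force: 89.6
```

>>> arm_command([
  [0,0,1,0,0,0],
  [0,0,2,0,0,0],
  [0,0,2,0,0,0],
  [0,0,2,0,0,0],
])

```text
time_s: 12.45
tool_pos: [0.4843, 0.2279, 0.1606]
orientation: [0.999, 0.039, 0.001, -0.0]
wrist_force: [-4.0, -2.2, 8.4]
finger_gap: 0.672
grasp_force: 91.1
```

Contact. I'll loosen to 20 N so the base seats flat, then look.

>>> arm_command([
  [0,0,0,0,0,0],
  [0,0,0,0,0,0],
  [0,0,1,0,0,0],
  [0,0,1,0,0,0],
  [0,0,1,0,0,0],
], force=20)

```text
time_s: 12.95
tool_pos: [0.4845, 0.2278, 0.1606]
orientation: [0.999, 0.039, 0.001, -0.0]
wrist_force: [-5.4, -2.6, 13.4]
finger_gap: 0.665
grasp_force: 91.6
```

```bash
python3 ang.py; python3 see.py seat
```

```text
[([231.9, 312.2, 74.7, 44.7], 0.9, 2411), ([161.9, 109.8, 39.1, 46.0], 0.64, 704)]
deg 22.759392208842094 d,e [0.05519514 0.01196083] res 0.030717330053448677 C [0.4948137  0.22869263 0.1241026 ] light [-0.38714422 -0.03044869  0.92151627] base [0.52578524 0.23112853 0.0503813 ] angle to deck normal 1.365343538650675 lean in xz 22.788081439161168
15 0.134 20 0.077 25 0.17 30 0.259 35 0.348 40 0.477 13.05 [0.48446393 0.22787636 0.1606107 ] [-6.4490196  -3.074443   13.64285509] [-0.62174592  1.40120157 -0.01681147] [ 3.93341860e-01  5.58342832e-02  1.97905919e+00 -3.53339833e-04
  1.10511617e+00  1.88626150e+00] 0.6674917720215682 91.6261625289917
```

View pics/ang.png

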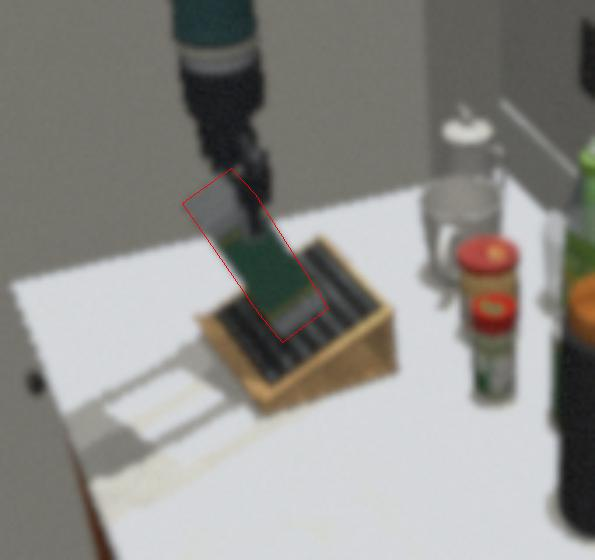

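The base rests on the mat, nearly flat, in the middle of the stand. The grip force did not drop, so I'll relieve the press first and then open gently.

>>> arm_command([
  [0,0,-1,0,0,0],
  [0,0,-2,0,0,0],
  [0,0,-2,0,0,0],
], grip=1, force=20)

```text
time_s: 13.4
tool_pos: [0.4843, 0.2278, 0.1607]
orientation: [0.999, 0.039, 0.001, -0.0]
wrist_force: [-3.3, -1.6, 7.0]
finger_gap: 0.67
grasp_force: 90.2
```

>>> arm_command([
  [0,0,0,0,0,0],
  [0,0,0,0,0,0],
], grip=-0.3, force=20)

```text
time_s: 13.6
tool_pos: [0.4843, 0.2279, 0.1606]
orientation: [0.999, 0.039, 0.0, -0.0]
wrist_force: [-3.7, -1.4, 7.8]
finger_gap: 0.672
grasp_force: 90.2
```

>>> arm_command([
  [0,0,-1,0,0,0],
  [0,0,-1,0,0,0],
])

```text
time_s: 13.8
tool_pos: [0.4841, 0.2278, 0.1607]
orientation: [0.999, 0.039, 0.0, -0.0]
wrist_force: [-1.6, -1.3, 3.9]
finger_gap: 0.669
grasp_force: 89.9
```

>>> arm_command([
  [0,0,0,0,0,0],
  [0,0,0,0,0,0],
  [0,0,0,0,0,0],
], grip=-0.45)

```text
time_s: 14.1
tool_pos: [0.4841, 0.2279, 0.1602]
orientation: [0.999, 0.039, 0.0, -0.0]
wrist_force: [-0.7, 1.0, -0.3]
finger_gap: 0.723
grasp_force: 0.0
```

```bash
python3 ang.py
```

```text
[([163.2, 108.2, 38.5, 45.8], 0.7, 629)]
deg 21.398681608136116 d,e [0.05685751 0.00774295] res 0.05196740850806236 C [0.49749687 0.2288925  0.12349652] light [-0.36396238 -0.02847147  0.93097839] base [0.52661386 0.23117022 0.04901825] angle to deck normal 1.2213409704414109 lean in xz 21.352820341951617
15 0.114 20 0.069 25 0.116 30 0.227 35 0.357 40 0.51
```

It stands freely at about 21–22°. I'll open fully and retract straight up.

>>> arm_command([
  [0,0,0,0,0,0],
  [0,0,0,0,0,0],
  [0,0,0,0,0,0],
  [0,0,-10,0,0,0],
  [0,0,-30,0,0,0],
  [0,0,-60,0,0,0],
  [0,0,-100,0,0,0],
  [0,0,-140,0,0,0],
], grip=-1)

```text
time_s: 15.0
tool_pos: [0.4835, 0.2276, 0.3021]
orientation: [0.999, 0.039, -0.0, 0.0]
wrist_force: [0.1, 0.5, 0.8]
finger_gap: 1.0
grasp_force: 0.0
```

>>> arm_command([
  [-10,0,0,0,0,0],
  [-20,0,0,0,0,0],
  [-20,0,0,0,0,0],
  [-20,0,0,0,0,0],
  [-20,0,0,0,0,0],
])

```text
time_s: 15.5
tool_pos: [0.4633, 0.2259, 0.2989]
orientation: [0.999, 0.039, -0.001, 0.0]
wrist_force: [0.3, -0.5, 0.3]
finger_gap: 0.999
grasp_force: 0.0
```

```bash
python3 see.py end
```

```text
15.5 [0.46330404 0.2259214  0.29889964] [ 0.28398671 -0.47595307  0.34842948] [-0.04651109 -0.01467387  0.06066151] [ 4.05436606e-01 -7.54160000e-02  1.84961635e+00 -8.91347954e-05
  1.36974013e+00  1.89824727e+00] 0.9985879115601595 0.0
```

View pics/end.png

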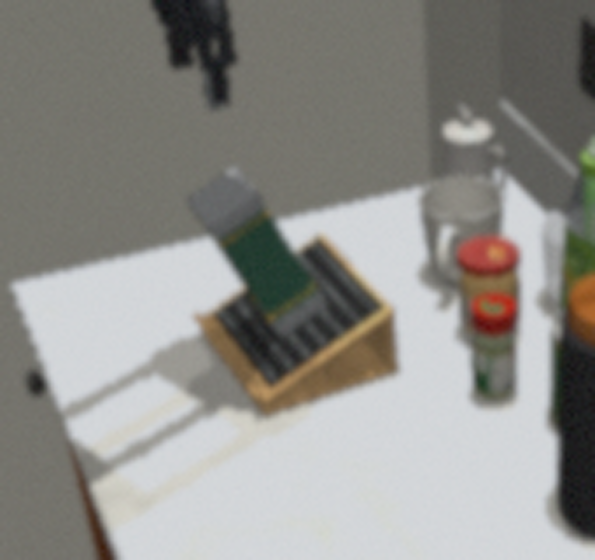

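The tin stands alone on the mat with its base at crop (295,310). The gripper is clear of it and the jars haven't moved.

```bash
python3 -c "
from cell import robot
print(robot.job_done())"
```

```text
the job is handed in; nothing more can be done
None
```

The tin is standing on its own on its heavy end, flat on the black mat and near the middle of it. The jars, mug and food tin were never touched, and the job was handed in at about 15.5 s.

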